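# Clear the cell blocks from a clamped holding frame

### The job

Clear the holding frame for washing: turn the clamp knob free, draw the keeper fully back, and lift every grey cell block straight up out from between the black spacers, which must stay seated in the frame, then set each block down upright on the floor of the washing tray without dropping it. When all blocks are in the tray, push the keeper fully home over the spacers again and turn the clamp knob back to locked; leave the other things on the bench where they are.

Things in the scene. Friction and masses are not known exactly. Their poses are not given: they have to be found in the camera images.
- frame: Aluminium frame fixed to the bench, base plate 212 x 290 mm, 8 mm thick; pose varies. Origin: on the bench under the middle of the row of pieces. y runs along the row, x away from the robot to keeper guides and clamp. Rails and end walls, 34 mm above the bench, surround the row at x = +-63, y = +-136 mm.
- frame_row (a point): Middle of the row, on the base plate, 8 mm above the frame's origin, axes as the frame's. Five spacers stand at y = -122, -61, 0, 61, 122 mm; between them are four block places at y = -91.5, -30.5, 30.5, 91.5 mm, two to four of them filled.
- keeper (a joint): Steel bar 35 x 224 x 8 mm over the row's far ends, 2 mm above blocks and spacers, so none can be lifted. Slides along the frame's x, about 3 N, stays where left. 0 = fully home, over the blocks' last 12 mm; 0.026 m = fully drawn back to +x, clear of the row. With the clamp locked it moves only about 5 mm.
- keeper_handle (a point): Middle of the top of the keeper's handle, 99 mm above the bench, at frame x = 61.5, y = -40 mm when the keeper is home; moves with it. The handle is an upright grey grip 14 mm thick (frame x), 60 mm long (frame y), 36 mm high below this point. Axes parallel to the frame's.
- clamp (a joint): Quarter-turn clamp knob on a post behind the keeper. 0 = locked: its low steel cam points at the keeper and blocks it; grows counterclockwise seen from above to 1.55 rad = fully free (cam along the keeper). The keeper slides fully back only with the knob fully free. Stays where left (friction 0.08 N m). Can be turned to locked only with the keeper home.
- clamp_grip (a point): Top of the knob's grip, on its axis, 99 mm above the bench, at frame x = 114, y = 60 mm; turns with the knob. The grip is an upright black bar 52 mm long (this point's x), 14 mm thick (its y), 32 mm high below this point, on a disc 36 mm wide. At joint value 0 its axes are parallel to the frame's.
- tray: Loose black plastic washing tray, open on top, outside 156 mm (x) x 262 mm (y) x 34 mm high, walls and floor 5 mm, 1.2 kg; may get knocked. Origin: centre of its underside. Four blocks fit in it standing side by side, 62 mm apart along its y, their long sides along its x.
- block1: Grey cell block, place 1 from the frame's -y end; may be absent. Body 104 (x) x 36 (y) x 45 mm high, full-height T tongue amid each long side (54 mm over both), 1.5 mm play in the spacers' undercut grooves: comes out only straight up, 45 mm. Grip tab on top, centred: 16 (x) x 28 (y) x 38 mm high, top at 83 mm. 0.11-0.23 kg. Origin: centre of underside; axes start as the frame's.
- block2: Grey cell block, place 2 from the frame's -y end; may be absent. Body 104 (x) x 36 (y) x 45 mm high, full-height T tongue amid each long side (54 mm over both), 1.5 mm play in the spacers' undercut grooves: comes out only straight up, 45 mm. Grip tab on top, centred: 16 (x) x 28 (y) x 38 mm high, top at 83 mm. 0.11-0.23 kg. Origin: centre of underside; axes start as the frame's.
- block3: Grey cell block, place 3 from the frame's -y end; may be absent. Body 104 (x) x 36 (y) x 45 mm high, full-height T tongue amid each long side (54 mm over both), 1.5 mm play in the spacers' undercut grooves: comes out only straight up, 45 mm. Grip tab on top, centred: 16 (x) x 28 (y) x 38 mm high, top at 83 mm. 0.11-0.23 kg. Origin: centre of underside; axes start as the frame's.
- block4: Grey cell block, place 4 from the frame's -y end; may be absent. Body 104 (x) x 36 (y) x 45 mm high, full-height T tongue amid each long side (54 mm over both), 1.5 mm play in the spacers' undercut grooves: comes out only straight up, 45 mm. Grip tab on top, centred: 16 (x) x 28 (y) x 38 mm high, top at 83 mm. 0.11-0.23 kg. Origin: centre of underside; axes start as the frame's.
- spacer1: Plain black spacer strip without grip or cells, 116 mm (x) x 22 mm (y) x 45 mm high, undercut groove down each side; loose, 0.15 kg, its ends between the frame's teeth, in spacer place 1 from the -y end. Stays in the frame. Origin: centre of its underside.
- spacer2: Plain black spacer strip without grip or cells, 116 mm (x) x 22 mm (y) x 45 mm high, undercut groove down each side; loose, 0.15 kg, its ends between the frame's teeth, in spacer place 2 from the -y end. Stays in the frame. Origin: centre of its underside.
- spacer3: Plain black spacer strip without grip or cells, 116 mm (x) x 22 mm (y) x 45 mm high, undercut groove down each side; loose, 0.15 kg, its ends between the frame's teeth, in spacer place 3 from the -y end. Stays in the frame. Origin: centre of its underside.
- spacer4: Plain black spacer strip without grip or cells, 116 mm (x) x 22 mm (y) x 45 mm high, undercut groove down each side; loose, 0.15 kg, its ends between the frame's teeth, in spacer place 4 from the -y end. Stays in the frame. Origin: centre of its underside.
- spacer5: Plain black spacer strip without grip or cells, 116 mm (x) x 22 mm (y) x 45 mm high, undercut groove down each side; loose, 0.15 kg, its ends between the frame's teeth, in spacer place 5 from the -y end. Stays in the frame. Origin: centre of its underside.
- cup: Bystander, not to be moved: blue ceramic cup, 72 mm wide, 85 mm high. Origin on its underside.
- notebook: Bystander, not to be moved: brown notebook 100 x 150 x 14 mm. Origin on its underside.
- trowel: Bystander, not to be moved: hand trowel, lying, about 290 mm long. Origin on its underside.
- spray: Bystander, not to be moved: white bottle, 76 mm wide, 130 mm high. Origin on its underside.
- pot: Bystander, not to be moved: terracotta pot, 110 mm wide, 100 mm high. Origin on its underside.

How it is judged:
On the way, in this order (a step that is already met when the one before it is completed fails the run):
1. the clamp knob is turned free (above 1.2 rad) (value of joint clamp above 1.2 rad), for 0.2 s.
2. the keeper is drawn fully back (21 mm or more) (value of joint keeper above 0.021 m), for 0.2 s.
3. every block present stands upright on the tray's floor, released (angle between each of block1, block2, block3, block4's own z axis and vertical below 0.12 rad and x of block1 in the frame of tray between -0.05 and 0.05 m and y of block1 in the frame of tray between -0.125 and 0.125 m and z of each of block1, block2, block3, block4 in the frame of tray below 0.014 m and linear speed of each of block1, block2, block3, block4 below 0.05 m/s and contact force between each of block1, block2, block3, block4 and the fingers below 0.2 N and x of block2 in the frame of tray between -0.05 and 0.05 m and y of block2 in the frame of tray between -0.125 and 0.125 m and x of block3 in the frame of tray between -0.05 and 0.05 m and y of block3 in the frame of tray between -0.125 and 0.125 m and x of block4 in the frame of tray between -0.05 and 0.05 m and y of block4 in the frame of tray between -0.125 and 0.125 m), for 0.3 s.
4. the keeper is pushed home (within 6 mm) (value of joint keeper below 0.006 m), for 0.2 s.
5. the clamp knob is locked (below 0.22 rad) (value of joint clamp below 0.22 rad), for 0.2 s.
At the end, for the whole second after the job is handed in: Every block present stands upright (within 0.12 rad) on the floor of the tray, at rest and released; all five spacers are seated within 10 mm of where they were; the keeper is within 6 mm of home; the clamp knob is within 0.22 rad of locked (all of step 3 and distance of each of spacer1, spacer2, spacer3, spacer4, spacer5 from where it was at the start of the episode below 0.01 m and angle between each of spacer1, spacer2, spacer3, spacer4, spacer5's own z axis and vertical below 0.1 rad and value of joint keeper below 0.006 m and value of joint clamp below 0.22 rad); the robot touches nothing.
It fails at once if a spacer is pulled up or out of its place (more than 15 mm or 0.25 rad) (distance of any of spacer1, spacer2, spacer3, spacer4, spacer5 from where it was at the start of the episode above 0.015 m or angle between any of spacer1, spacer2, spacer3, spacer4, spacer5's own z axis and vertical above 0.25 rad).
It fails at once if a bystander is displaced by more than 40 mm or knocked over (distance of any of cup, notebook, trowel, spray, pot from where it was at the start of the episode above 0.04 m or angle between any of cup, notebook, trowel, spray, pot's own z axis and vertical above 0.5 rad).
It fails at once if a block is dropped (falls free faster than 0.8 m/s) ((linear speed of block1 above 0.8 m/s and contact force between block1 and anything else below 0.05 N) or (linear speed of block2 above 0.8 m/s and contact force between block2 and anything else below 0.05 N) or (linear speed of block3 above 0.8 m/s and contact force between block3 and anything else below 0.05 N) or (linear speed of block4 above 0.8 m/s and contact force between block4 and anything else below 0.05 N)).
Of block1, block2, block3, block4 only 2 to 4 are there at a start; the rules pass over those that are not, and their reading is None.
At some moment in a run one of tray may be knocked a few centimetres aside while the robot is not near it.
It also fails if it takes over 210 s, if anything falls off the work surface, if the arm or the gripper's body presses on something with over 40 N, if the wrist force passes 120 N, or if a joint passes its speed limit or range.

### The arm

A 7-joint arm with a two-finger parallel gripper is mounted at the origin on the work surface. World frame = base frame: x ahead of the robot, y to its left, z up, the work surface at z = 0. Lengths are in m, angles in rad, forces in N, time in s.
With the tool pointing down it reaches from about 0.4 to 0.85 m from the base axis. Payload 4.5 kg.
Tool frame: the origin (TCP) lies on the centre line of the jaws, within the pads' length; the fingertips stand 17 mm ahead of it and the grasp point (between the pads) lies 2 mm behind it (r.tip_reach is the distance from the TCP to the fingertips, in m); z points along the fingers, y is the line along which they close (so a half turn about z gives the same grasp; the last joint's range is limited). The gripper opens to 88 mm and grips with 3 to 60 N. Pads are 18 mm wide; open, the fingers measure 123 mm over their backs; the gripper's body (75 mm by 187 mm) begins 45 mm behind the grasp point.
Start: joints at [-1.208, 0.689, -0.195, 1.565, 0.157, 0.902, -0.215], TCP at [0.202, 0.592, 0.256] pointing down, gripper open.
Joint ranges: [-3.01, 3.01], [-0.46, 2.08], [-1.47, 1.51], [0.13, 2.56], [-1, 4.14], [0.04, 2.09], [-2.66, 2.66]. Speed limits (rad/s): [2.57, 2.57, 3.14, 3.14, 3.14, 3.14, 3.14].

### API

Orientations are given as a unit quaternion [x, y, z, w].
In Python, from plant import r gives the robot as it stands.
- The arm moves only by the tool step_arm, never from a script. Its argument "steps" is a list of rows, each a list of 7 numbers: the shift along the tool's x, y, z in cm, then the turn, a rotation vector about the tool's x, y, z in degrees, then the gripper's target within -1 to 1 (shut at 1, half-way at 0, fully open at -1). A call has 1 to 8 rows; each row shifts and turns the commanded pose from where the row before left it, along the tool's axes as they then stand; what a row does not reach is not made up. A row lasts 1/8 s, in which the tool goes at most 62.5 mm and 10.7 degrees, less where a joint would pass 70% of its speed; a pose out of reach is approached as far as the arm can. A call with a gripper value outside its range is refused whole. The fingers move at their own pace and stop on an object; "force" is the grip in N (left out, the last holds). Time passes only in rows, so rows that do not move let the fingers close. It gives the time, the measured TCP pose, the force, the opening and the grip force at its end, in the units of the state.
- r.get_state(): the state, without advancing time (a new reading comes with each control period).
- r.snapshot(name): name is "side" or "top" or "wrist"; returns a dict with "pixels" (400x640x3 uint8, red, green, blue), "fx", "fy", "cx", "cy" (pixels), "dist_coeffs" ([k1, k2, p1, p2, k3] as OpenCV has them; the pictures are not rectified), "cam_to_world" (4x4, takes a point from camera to world coordinates). Camera axes: x right, y down, z forward; pixel columns grow to the right and rows downward; lengths in m; the calibration is good to about 2 mm. A picture is of the moment at which its call begins. There is no depth.
- r.finish_job(): hands the job in; it is judged then, once.
The state is a dict: "clock": time; "q": joint angles; "qd": joint speeds; "joint_torque": joint torques, N m; "tool_pos": TCP position; "eef_rot": TCP orientation; "contact_force": force on the tool from outside, world axes, zero at the start; "moment": the same for the moment, N m; "opening": opening from 0.0 (shut) to 1.0 (fully open); "finger_force": force on a finger pad.
Only numpy, scipy, OpenCV 4.12 (cv2) and the standard library are available. Lean on these libraries where they do the work, as an engineer would, in place of code of your own. Each camera call takes 0.05 s, during which the arm holds its last target. There are 200 camera calls.

## Working session

There is one attempt and no reset: what is moved stays moved. The work goes in short steps, Python scripts to look and compute and a tool call to move; the robot and the scene stay as the last step left them, time stands still between calls to the robot, and variables do not carry over. Pictures are saved under pics/ and viewed, at most 14 in all, crops included, and the job is handed in when it is done.

Besides the shell and the picture viewer there is one more tool, called after "Emit:" by a JSON object that holds its "api" and its "payload", one argument or row to a line. step_arm: Moves the arm, as the interface text tells. Its arguments: {"type":"object","properties":{"steps":{"type":"array","items":{"type":"array","items":{"type":"number"}}},"force":{"type":"number"}},"required":["steps"]}

```bash
mkdir -p pics; ls; python3 - <<'E'
from plant import r
import cv2
for n in ("top","side"):
    s=r.snapshot(n); cv2.imwrite(f"pics/{n}0.png",s["pixels"][:,:,::-1])
    print(n,s["fx"],s["fy"],s["cx"],s["cy"],s["dist_coeffs"],s["cam_to_world"])
print(r.get_state(), r.tip_reach)
E
```

```text
pics
top 508.98684859817934 508.98684859817934 318.44236641026157 193.00615802558494 [-0.1543708  0.         0.         0.         0.       ] [[ 0.00651184 -0.9828318   0.18438887  0.27849405]
 [-0.99987843 -0.00901193 -0.01272401  0.04618016]
 [ 0.01416726 -0.18428359 -0.982771    1.67138672]
 [ 0.          0.          0.          1.        ]]
side 386.81063005222177 386.81063005222177 317.24094321037614 199.09318188872254 [-0.01793918  0.          0.          0.          0.        ] [[ 0.77883412 -0.48190294  0.40148097  0.10052798]
 [-0.62718325 -0.59052578  0.50785871 -0.57462785]
 [-0.00765374 -0.64733983 -0.76216308  1.00642619]
 [ 0.          0.          0.          1.        ]]
{'clock': 0.1, 'q': array([-1.20818173,  0.68989001, -0.19448831,  1.56619449,  0.15734998,
        0.90246089, -0.21512097]), 'qd': array([ 0.000123  , -0.00192895, -0.00171802, -0.00254525,  0.00083427,
        0.00123814, -0.00148611]), 'joint_torque': array([-2.60053326e-03, -5.28507793e+01, -1.27128571e+00, -1.53837955e+01,
       -5.25306934e-02,  2.00238384e-03,  3.70522514e-05]), 'tool_pos': array([0.2017271 , 0.5910191 , 0.25500784]), 'eef_rot': array([ 1.63639871e-01,  9.86519835e-01, -7.78828823e-04, -4.48963229e-05]), 'contact_force': array([-0.70901531,  0.46079777,  0.43325982]), 'moment': array([-0.04970791,  0.00875783, -0.06050808]), 'finger_force': 0.0, 'opening': 1.0024580469025093} 0.017
```

View pics/top0.png

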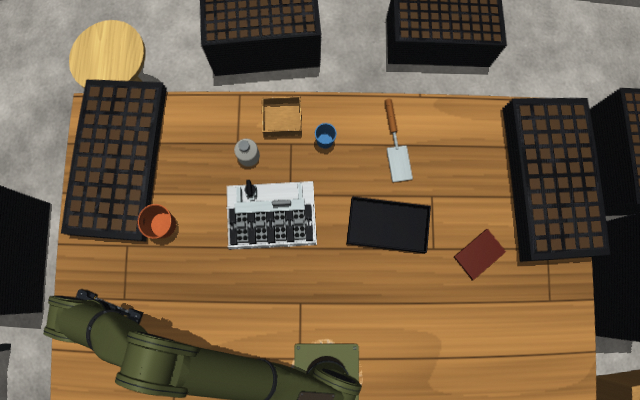

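View pics/side0.png

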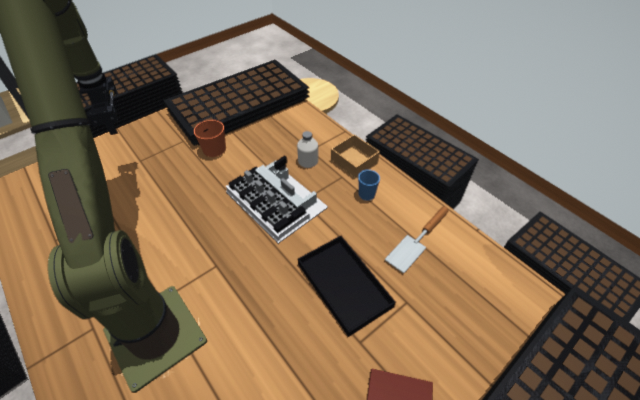

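The top view shows the frame around (271,215), the tray around (389,225) and the knob around (250,188). I'll enlarge the crop for corners.

```bash
cat > h.py <<'E'
import numpy as np, cv2
from scipy.spatial.transform import Rotation as R
from plant import r
def K(s): return np.array([[s["fx"],0,s["cx"]],[0,s["fy"],s["cy"]],[0,0,1]])
def pix2w(s,p,z):
    u=cv2.undistortPoints(np.array(p,float).reshape(-1,1,2),K(s),np.array(s["dist_coeffs"]))[:,0]
    T=np.array(s["cam_to_world"]); d=np.c_[u,np.ones(len(u))]@T[:3,:3].T
    return T[:3,3]+d*((z-T[2,3])/d[:,2])[:,None]
def proj(s,P):
    T=np.linalg.inv(s["cam_to_world"])
    return cv2.projectPoints(np.array(P,float).reshape(-1,1,3),cv2.Rodrigues(T[:3,:3])[0],T[:3,3],K(s),np.array(s["dist_coeffs"]))[0][:,0]
def snap(n,name,crop=None,k=1):
    s=r.snapshot(n); im=s["pixels"][:,:,::-1]
    if crop: x,y,w,h=crop; im=im[y:y+h,x:x+w]
    if k!=1: im=cv2.resize(im,None,fx=k,fy=k,interpolation=cv2.INTER_CUBIC)
    cv2.imwrite(f"pics/{name}.png",im); return s
def plan(xyz,yaw):
    """tool-frame shift (cm) and turn (deg) from the present pose to pointing down, tool y at world yaw (deg, mod 180)"""
    st=r.get_state(); R0=R.from_quat(st["eef_rot"]); y=np.radians(yaw)
    best=None
    for a in (y,y+np.pi):
        Yv=np.array([np.cos(a),np.sin(a),0]); Z=np.array([0,0,-1.]); X=np.cross(Yv,Z)
        rv=(R0.inv()*R.from_matrix(np.c_[X,Yv,Z])).as_rotvec()
        if best is None or np.linalg.norm(rv)<np.linalg.norm(best): best=rv
    d=R0.inv().apply(np.array(xyz)-st["tool_pos"])
    print("shift cm",np.round(d*100,2),"turn deg",np.round(np.degrees(best),2),"q7",round(st["q"][6],2))
E
python3 - <<'E'
from h import *
snap("top","c1",(215,165,230,100),3.4)
E
```

```text
(no output)
```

View pics/c1.png

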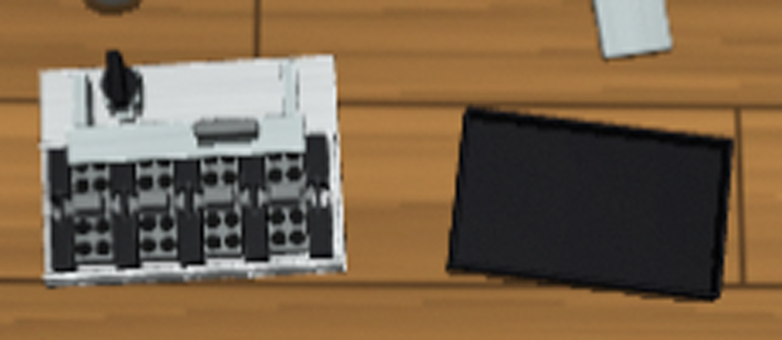

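The enlarged picture shows four blocks. Plate corners in the crop are about (40,72), (333,56), (346,271) and (47,286), and tray rim corners are (465,107), (733,141), (718,299) and (447,271).

```bash
cat >> h.py <<'E'
def c2(p,x0,y0,k): return (np.array(p,float)+.5)/k-.5+[x0,y0]
def fit2(model,obs):
    "rigid 2D: obs = p + Rot(yaw) model"
    m=np.array(model);o=np.array(obs)[:,:2];a=m-m.mean(0);b=o-o.mean(0)
    yaw=np.arctan2((a[:,0]*b[:,1]-a[:,1]*b[:,0]).sum(),(a*b).sum())
    c,s=np.cos(yaw),np.sin(yaw);Q=np.array([[c,-s],[s,c]]);p=o.mean(0)-Q@m.mean(0)
    return p,np.degrees(yaw),np.linalg.norm(m@Q.T+p-o,axis=1)
E
python3 - <<'E'
from h import *
s=r.snapshot("top")
F=pix2w(s,c2([(40,72),(333,56),(346,271),(47,286)],215,165,3.4),.008)
print(F, [np.linalg.norm(F[i]-F[(i+1)%4]) for i in range(4)])
T=pix2w(s,c2([(465,107),(733,141),(718,299),(447,271)],215,165,3.4),.034)
p,y,e=fit2([(.078,.131),(.078,-.131),(-.078,-.131),(-.078,.131)],T);print("tray",p,y,e)
h=pix2w(s,c2([(227,130)],215,165,3.4),.096);k=pix2w(s,c2([(113,55)],215,165,3.4),.099);print("handle",h,"knob",k)
tabs=pix2w(s,c2([(89,200),(157,197),(221,193),(285,189)],215,165,3.4),.091);print(tabs)
# frame from blocks' centers+handle later
E
```

```text
[[0.61218675 0.33244441 0.008     ]
 [0.63079751 0.04445979 0.008     ]
 [0.41977332 0.03016952 0.008     ]
 [0.40226826 0.31783404 0.008     ]] [np.float64(0.2885853406922591), np.float64(0.21150749861157822), np.float64(0.28819663501729287), np.float64(0.21042631784108956)]
tray [ 0.48302181 -0.20405839] -6.393238911678793 [0.00130319 0.00096875 0.00185439 0.0018684 ]
handle [[0.54147949 0.14176697 0.096     ]] knob [[0.61064173 0.24913101 0.099     ]]
[[0.47575245 0.26808467 0.091     ]
 [0.4792103  0.20535212 0.091     ]
 [0.48350925 0.14647203 0.091     ]
 [0.4877697  0.08763745 0.091     ]]
```

Emit:
{"api": "step_arm", "payload": {
  "steps": [
    [-4.4,-2.8,-1.2,0,0,0,-1],
    [-4.4,-2.8,-1.2,0,0,0,-1],
    [-4.4,-2.8,-1.2,0,0,0,-1],
    [-4.4,-2.8,-1.2,0,0,0,-1],
    [-4.4,-2.8,-1.2,0,0,0,-1],
    [-4.4,-2.8,-1.2,0,0,0,-1],
    [-4.4,-2.8,-1.2,0,0,0,-1],
    [-4.4,-2.8,-1.2,0,0,0,-1]
  ]
}}

```text
clock: 1.2
tool_pos: [0.4634, 0.2644, 0.3521]
eef_rot: [0.164, 0.987, 0.0, -0.0]
contact_force: [0.3, -0.3, -0.2]
opening: 1.002
finger_force: 0.0
```

Emit:
{"api": "step_arm", "payload": {
  "steps": [
    [0,0,0,0,0,10,-1],
    [0,0,0,0,0,10,-1],
    [0,0,0,0,0,10,-1],
    [0,0,0,0,0,10,-1],
    [0,0,0,0,0,10,-1],
    [0,0,0,0,0,10,-1],
    [0,0,0,0,0,10,-1],
    [0,0,0,0,0,10,-1]
  ]
}}

```text
clock: 2.2
tool_pos: [0.4624, 0.2658, 0.3516]
eef_rot: [0.761, 0.648, -0.0, -0.0]
contact_force: [-0.1, 0.1, -0.0]
opening: 0.996
finger_force: 0.0
```

Emit:
{"api": "step_arm", "payload": {
  "steps": [
    [0,0,0,0,0,10,-1],
    [0,0,0,0,0,10,-1],
    [0,0,0,0,0,10,-1],
    [0,0,0,0,0,10,-1],
    [0,0,0,0,0,10,-1],
    [0,0,0,0,0,10,-1],
    [0,0,0,0,0,10,-1],
    [0,0,0,0,0,0,-1]
  ]
}}

```text
clock: 3.2
tool_pos: [0.4624, 0.266, 0.3515]
eef_rot: [0.995, 0.098, -0.0, 0.0]
contact_force: [0.1, 1.0, -0.4]
opening: 1.002
finger_force: 0.0
```

```bash
python3 - <<'E'
from h import *
s=snap("wrist","w1")
print(s["cam_to_world"],s["dist_coeffs"])
o=np.array([.4775,.178]);y=np.radians(3.8);c,q=np.cos(y),np.sin(y);Q=np.array([[c,-q],[q,c]])
for n,a in dict(handle=(.0615,-.04,.099),knob=(.114,.06,.099),b1=(0,-.0915,.091),b4=(0,.0915,.091)).items():
    print(n,proj(s,[*(o+Q@a[:2]),a[2]]))
print(r.get_state()["q"])
E
```

```text
[[ 1.95886379e-01 -9.30838008e-01 -3.08494943e-01  5.42633944e-01]
 [-9.80626577e-01 -1.86006550e-01 -6.14253926e-02  2.82541861e-01]
 [-2.04989919e-04  3.14550737e-01 -9.49240639e-01  4.80317461e-01]
 [ 0.00000000e+00  0.00000000e+00  0.00000000e+00  1.00000000e+00]] [-0.03071031  0.          0.          0.          0.        ]
handle [[427.86859825 125.43990697]]
knob [[358.17760168  70.44170236]]
b1 [[451.14070713 175.17511023]]
b4 [[320.34323792 157.8596022 ]]
[-0.91995087  0.49228064  0.50270628  1.72911275 -0.27544252  0.99132518
 -1.68748241]
```

View pics/w1.png

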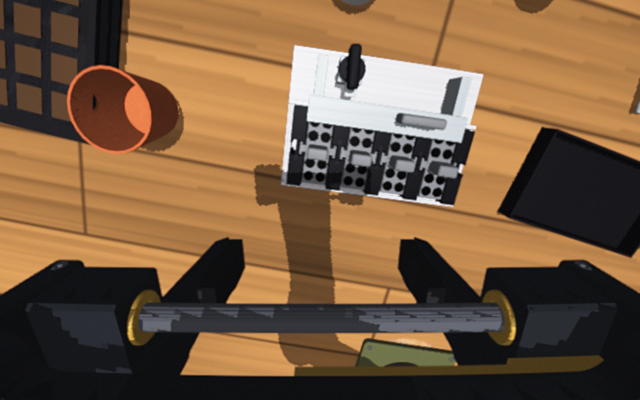

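The wrist view shows the knob at (353,62), the handle at (421,121) and the tabs from (317,151) to (447,171). I'll zoom in to refine the frame pose.

```bash
python3 - <<'E'
from h import *
s=snap("wrist","w2",(280,35,210,180),3.3)
E
```

```text
(no output)
```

View pics/w2.png

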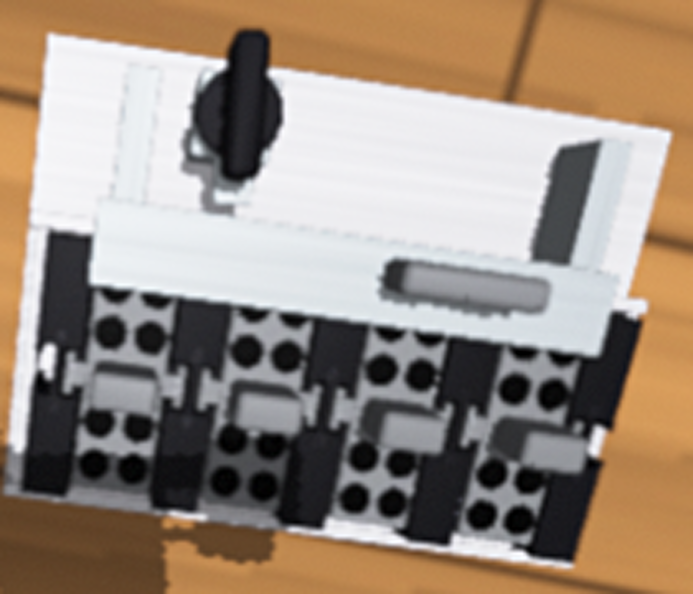

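```bash
python3 - <<'E'
from h import *
s=r.snapshot("wrist")
px=c2([(124,394),(268,411),(413,433),(557,453),(478,287),(250,96)],280,35,3.3)
z=[.091]*4+[.099]*2
W=np.array([pix2w(s,[p],h)[0] for p,h in zip(px,z)]);print(W)
m=[(0,.0915),(0,.0305),(0,-.0305),(0,-.0915),(.0615,-.04),(.114,.06)]
print(fit2(m,W))
B=pix2w(s,c2([(48,33),(671,130)],280,35,3.3),.008);print(B)
p,y,e=fit2(m,W);c,q=np.cos(np.radians(y)),np.sin(np.radians(y));Q=np.array([[c,-q],[q,c]])
print("knob",p+Q@[.114,.06],"handle",p+Q@[.0615,-.04])
E
```

```text
[[0.47575523 0.27456027 0.091     ]
 [0.48057695 0.21518915 0.091     ]
 [0.48360682 0.15396044 0.091     ]
 [0.487528   0.09207409 0.091     ]
 [0.54546657 0.14807831 0.099     ]
 [0.59406393 0.25072816 0.099     ]]
(array([0.48216031, 0.18406563]), np.float64(3.3419037478656364), array([0.00136729, 0.00070287, 0.00047694, 0.00064803, 0.00055359,
       0.00159957]))
[[0.61387543 0.33745455 0.008     ]
 [0.63234663 0.04910144 0.008     ]]
knob [0.59246879 0.25060913] handle [0.54588749 0.14771875]
```

```bash
python3 - <<'E'
from h import *
plan((.59,.249,.19),-86.5)
E
```

```text
shift cm [12.18  4.17 16.16] turn deg [-0.01  0.01  7.82] q7 -1.69
```

Emit:
{"api": "step_arm", "payload": {
  "steps": [
    [2.44,0.83,3.23,0,0,0,-1],
    [2.44,0.83,3.23,0,0,0,-1],
    [2.44,0.83,3.23,0,0,0,-1],
    [2.44,0.83,3.23,0,0,0,-1],
    [2.44,0.83,3.23,0,0,0,-1],
    [0,0,0,0,0,7.8,0],
    [0,0,0,0,0,0,0],
    [0,0,0,0,0,0,0]
  ]
}}

```text
clock: 4.35
tool_pos: [0.5904, 0.2491, 0.1907]
eef_rot: [1.0, 0.031, 0.0, -0.0]
contact_force: [-0.2, 0.4, 0.1]
opening: 0.683
finger_force: 0.0
```

```bash
python3 - <<'E'
from h import *
s=snap("wrist","w3")
st=r.get_state();t=st["tool_pos"];print(t,st["opening"],np.linalg.norm(t[:2]))
for z in (.19,.099,.08): print(z,proj(s,[t[0],t[1],z]))
print(proj(s,[.5925,.2506,.099]),proj(s,[.587,.2454,.099]))
E
```

```text
[0.59033049 0.24916666 0.19079701] 0.6391673603705165 0.6407605745413626
0.19 [[321.90182014 269.61322458]]
0.099 [[321.71405456 207.9864694 ]]
0.08 [[321.69084449 200.41208691]]
[[320.11259766 205.36856808]] [[326.07284939 212.08681991]]
```

View pics/w3.png

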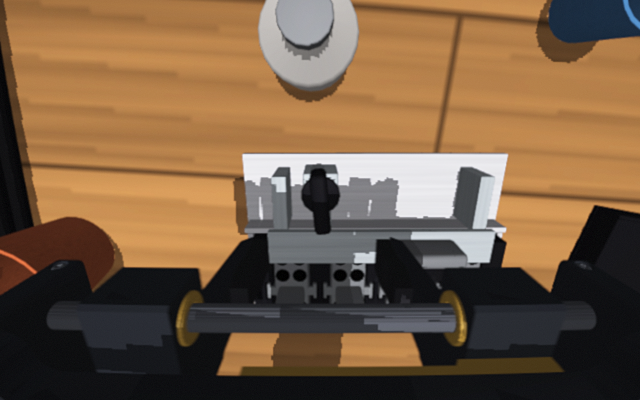

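The wrist view shows the knob's bar from (317,168) to (321,233), which agrees with the wrist-based estimate, so I'll descend, grip and turn.

Emit:
{"api": "step_arm", "payload": {
  "steps": [
    [0.2,-0.14,2.6,0,0,0,0],
    [0,0,2.6,0,0,0,0],
    [0,0,2.6,0,0,0,0],
    [0,0,2.6,0,0,0,0],
    [0,0,0,0,0,0,0],
    [0,0,0,0,0,0,1],
    [0,0,0,0,0,0,1],
    [0,0,0,0,0,0,1]
  ],
  "force": 35
}}

```text
clock: 5.4
tool_pos: [0.5928, 0.2505, 0.0872]
eef_rot: [1.0, 0.029, 0.001, -0.0]
contact_force: [-0.1, -0.2, 0.1]
opening: 0.184
finger_force: 0.1
```

Emit:
{"api": "step_arm", "payload": {
  "steps": [
    [0,0,0,0,0,0,1],
    [0,0,0,0,0,0,1],
    [0,0,0,0,0,-5,1]
  ]
}}

```text
clock: 5.78
tool_pos: [0.5929, 0.2503, 0.0871]
eef_rot: [0.997, 0.074, 0.001, -0.0]
contact_force: [-0.9, -0.3, 5.7]
opening: 0.152
finger_force: 35.0
```

Gripped (opening 0.152, about 14 mm). Now the quarter turn.

Emit:
{"api": "step_arm", "payload": {
  "steps": [
    [0,0,0,0,0,-10,1],
    [0,0,0,0,0,-10,1],
    [0,0,0,0,0,-10,1],
    [0,0,0,0,0,-10,1],
    [0,0,0,0,0,-10,1],
    [0,0,0,0,0,-10,1],
    [0,0,0,0,0,-10,1],
    [0,0,0,0,0,-10,1]
  ]
}}

```text
clock: 6.78
tool_pos: [0.5916, 0.2514, 0.0871]
eef_rot: [0.715, 0.699, 0.0, -0.001]
contact_force: [-2.9, 1.0, 5.8]
opening: 0.155
finger_force: 35.0
```

Emit:
{"api": "step_arm", "payload": {
  "steps": [
    [0,0,0,0,0,-4,1],
    [0,0,0,0,0,0,1],
    [0,0,0,0,0,0,1]
  ]
}}

```text
clock: 7.15
tool_pos: [0.5915, 0.2515, 0.0871]
eef_rot: [0.692, 0.721, 0.0, -0.001]
contact_force: [-3.3, 0.9, 7.4]
opening: 0.158
finger_force: 35.0
```

```bash
python3 - <<'E'
from h import *
st=r.get_state();print(st["moment"],st["q"],st["opening"]); print(R.from_quat(st["eef_rot"]).as_matrix())
E
```

```text
[ 0.09679772  0.74639107 -0.18338969] [-0.44700141  0.92862175 -0.04796224  1.62796127  0.06574714  0.58679864
 -0.48954514] 0.15752015554246943
[[-0.04096632  0.99915988 -0.00113707]
 [ 0.99915903  0.0409682   0.00168288]
 [ 0.00172805 -0.00106717 -0.99999794]]
```

Free: the knob turned about 88.8°. Releasing, then moving to the handle.

Emit:
{"api": "step_arm", "payload": {
  "steps": [
    [0,0,0,0,0,0,0],
    [0,0,0,0,0,0,0],
    [0,0,0,0,0,0,0],
    [0,0,-3,0,0,0,0],
    [0,0,-3,0,0,0,0],
    [-3.4,-1.66,0,0,0,0,0],
    [-3.4,-1.66,0,0,0,0,0],
    [-3.4,-1.66,0,0,0,-1,0]
  ]
}}

```text
clock: 8.15
tool_pos: [0.5448, 0.1449, 0.1455]
eef_rot: [0.686, 0.728, -0.001, -0.001]
contact_force: [0.4, -0.8, 0.1]
opening: 0.501
finger_force: 0.0
```

```bash
python3 - <<'E'
from h import *
s=snap("wrist","w4")
t=r.get_state()["tool_pos"];print(r.get_state()["opening"])
print(t,proj(s,[.5459,.1477,.099]),proj(s,[.5925,.2506,.099]))
plan((.5459,.1477,.086),3.3)
E
```

```text
0.5021127387155178
[0.54214384 0.13793366 0.14525307] [[323.02677923 228.60844232]] [[417.95840322  64.0434972 ]]
shift cm [1.   0.48 5.91] turn deg [-0.48  0.41 -0.2 ] q7 -0.37
```

View pics/w4.png

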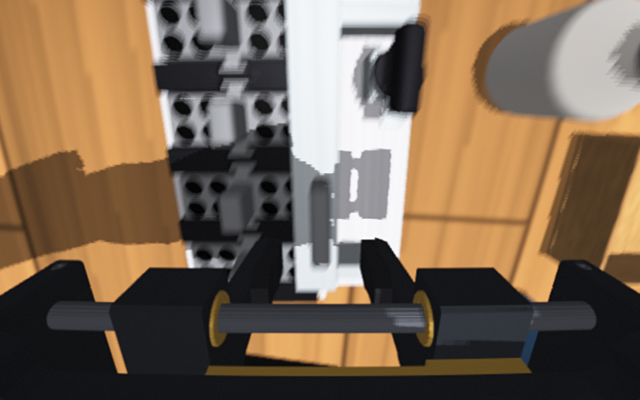

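The picture is blurred while the arm still settles: handle near (320,222), knob bar near (407,65). I'll let it settle and replan.

Emit:
{"api": "step_arm", "payload": {
  "steps": [
    [0,0,0,0,0,0,0],
    [0,0,0,0,0,0,0]
  ]
}}

```text
clock: 8.45
tool_pos: [0.5467, 0.1478, 0.1459]
eef_rot: [0.686, 0.728, 0.0, -0.001]
contact_force: [0.1, 0.5, -0.9]
opening: 0.504
finger_force: 0.0
```

```bash
python3 - <<'E'
from h import *
plan((.5459,.1477,.086),3.3); print(r.get_state()["tool_pos"])
E
```

```text
shift cm [-0.01 -0.08  5.99] turn deg [-0.02 -0.07  0.14] q7 -0.38
[0.54669034 0.1477746  0.14592344]
```

Emit:
{"api": "step_arm", "payload": {
  "steps": [
    [0,0,2,0,0,0,0],
    [0,0,2,0,0,0,0],
    [0,0,1.9,0,0,0,0],
    [0,0,0,0,0,0,0],
    [0,0,0,0,0,0,1],
    [0,0,0,0,0,0,1],
    [0,0,0,0,0,0,1],
    [0,0,0,0,0,0,1]
  ],
  "force": 20
}}

```text
clock: 9.45
tool_pos: [0.5465, 0.1465, 0.0877]
eef_rot: [0.686, 0.728, 0.0, -0.0]
contact_force: [-1.9, 0.2, 4.8]
opening: 0.158
finger_force: 20.0
```

Emit:
{"api": "step_arm", "payload": {
  "steps": [
    [0,0.5,0,0,0,0,1],
    [0,0.5,0,0,0,0,1],
    [0,0.5,0,0,0,0,1],
    [0,0.5,0,0,0,0,1],
    [0,0.5,0,0,0,0,1],
    [0,0.15,0,0,0,0,1],
    [0,0,0,0,0,0,1],
    [0,0,0,0,0,0,1]
  ]
}}

```text
clock: 10.45
tool_pos: [0.5715, 0.1481, 0.0877]
eef_rot: [0.686, 0.728, -0.001, -0.001]
contact_force: [-5.5, -0.4, 7.7]
opening: 0.155
finger_force: 20.0
```

Emit:
{"api": "step_arm", "payload": {
  "steps": [
    [0,0,0,0,0,0,0],
    [0,0,0,0,0,0,0],
    [0,0,0,0,0,0,0],
    [0,0,-3,0,0,0,0],
    [0,0,-3,0,0,0,0],
    [-2.5,-4.35,0,0,0,0,0],
    [-2.5,-4.35,0,0,0,0,0],
    [0,0,0,0,0,0,0]
  ]
}}

```text
clock: 11.45
tool_pos: [0.4851, 0.0897, 0.1471]
eef_rot: [0.687, 0.727, -0.003, -0.001]
contact_force: [0.7, 0.9, 0.5]
opening: 0.499
finger_force: 0.0
```

Emit:
{"api": "step_arm", "payload": {
  "steps": [
    [0,0,0,0,0,0,0],
    [0,0,0,0,0,0,0]
  ]
}}

```text
clock: 11.7
tool_pos: [0.4908, 0.0939, 0.1472]
eef_rot: [0.686, 0.728, 0.001, 0.0]
contact_force: [0.3, -0.3, -0.7]
opening: 0.498
finger_force: 0.0
```

```bash
cat >> h.py <<'E'
O=np.array([.4822,.1841]);FY=3.3
def fr(x,y): a=np.radians(FY);return O+np.array([np.cos(a)*x-np.sin(a)*y,np.sin(a)*x+np.cos(a)*y])
def tray(s,cam="top",show=False):
    im=s["pixels"];g=im.max(2);m=(g<70).astype(np.uint8)
    c0=proj(s,[.483,-.204,.034])[0]
    m=cv2.morphologyEx(m,cv2.MORPH_CLOSE,np.ones((15,15)))
    m=cv2.morphologyEx(m,cv2.MORPH_OPEN,np.ones((5,5)))
    cs,_=cv2.findContours(m,cv2.RETR_EXTERNAL,cv2.CHAIN_APPROX_NONE)
    c=max(cs,key=lambda c:cv2.pointPolygonTest(c,tuple(map(float,c0)),True))
    h=cv2.convexHull(c)[:,0].astype(float)
    w=pix2w(s,h,.034)[:,:2]
    rc=cv2.minAreaRect((w*1000).astype(np.float32))
    b=cv2.boxPoints(rc)/1000;e=max((b[1]-b[0],b[2]-b[1]),key=np.linalg.norm);e=e*np.sign(e[1])
    return np.array(rc[0])/1000,np.degrees(np.arctan2(-e[0],e[1])),rc[1]
E
python3 - <<'E'
from h import *
s=snap("wrist","w5"); t=r.get_state()["tool_pos"];print(t)
for y in (-.0915,-.0305): print(y,fr(0,y),proj(s,[*fr(0,y),.091]))
print("handle drawn",proj(s,[*fr(.0875,-.04),.099]))
plan((*fr(0,-.0915),.076),3.3)
print(tray(r.snapshot("top")))
E
```

```text
[0.49057395 0.09383802 0.14717758]
-0.0915 [0.48746711 0.09275172] [[315.79363979 227.80999318]]
-0.0305 [0.4839557  0.15365057] [[315.45462193 139.07914763]]
handle drawn [[456.60737979 156.79952804]]
shift cm [-0.1  -0.33  7.12] turn deg [ 0.1  -0.05  0.1 ] q7 -0.34
(array([ 0.4816991 , -0.20427173]), np.float32(-6.574229), (264.223388671875, 160.56280517578125))
```

View pics/w5.png

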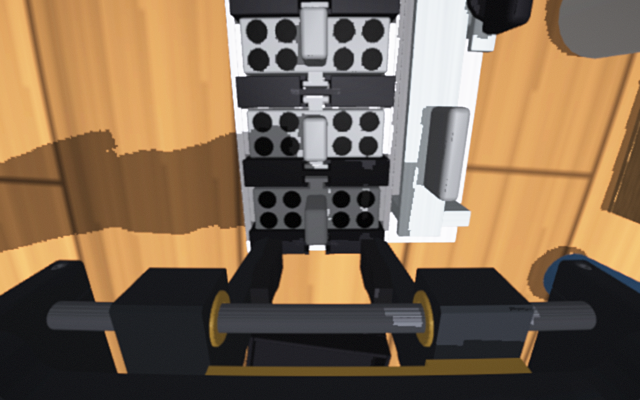

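Keeper is drawn clear (edge at column 397 against block ends at 388), and block 1's tab at (316,228) matches the prediction. Descend, grip and lift.

Emit:
{"api": "step_arm", "payload": {
  "steps": [
    [-0.1,-0.33,2.4,0,0,0,0],
    [0,0,2.4,0,0,0,0],
    [0,0,2.2,0,0,0,0],
    [0,0,0,0,0,0,0],
    [0,0,0,0,0,0,1],
    [0,0,0,0,0,0,1],
    [0,0,0,0,0,0,1],
    [0,0,0,0,0,0,1]
  ],
  "force": 25
}}

```text
clock: 12.8
tool_pos: [0.4868, 0.0918, 0.0779]
eef_rot: [0.686, 0.728, 0.001, 0.001]
contact_force: [-0.0, 0.4, 5.8]
opening: 0.182
finger_force: 25.0
```

Emit:
{"api": "step_arm", "payload": {
  "steps": [
    [0,0,-0.5,0,0,0,1],
    [0,0,-1,0,0,0,1],
    [0,0,-1,0,0,0,1],
    [0,0,-1,0,0,0,1],
    [0,0,-1,0,0,0,1],
    [0,0,-1,0,0,0,1],
    [0,0,-1,0,0,0,1],
    [0,0,-1,0,0,0,1]
  ]
}}

```text
clock: 13.8
tool_pos: [0.486, 0.0917, 0.1529]
eef_rot: [0.686, 0.728, 0.0, -0.0]
contact_force: [1.0, -0.4, -1.9]
opening: 0.176
finger_force: 25.0
```

```bash
python3 - <<'E'
from h import *
s=snap("side","s1",(200,130,220,165),3.6);st=r.get_state();print(st["tool_pos"],st["contact_force"])
E
```

```text
[0.48656047 0.0917885  0.15388234] [-0.19097181 -0.47109937 -1.61807928]
```

View pics/s1.png

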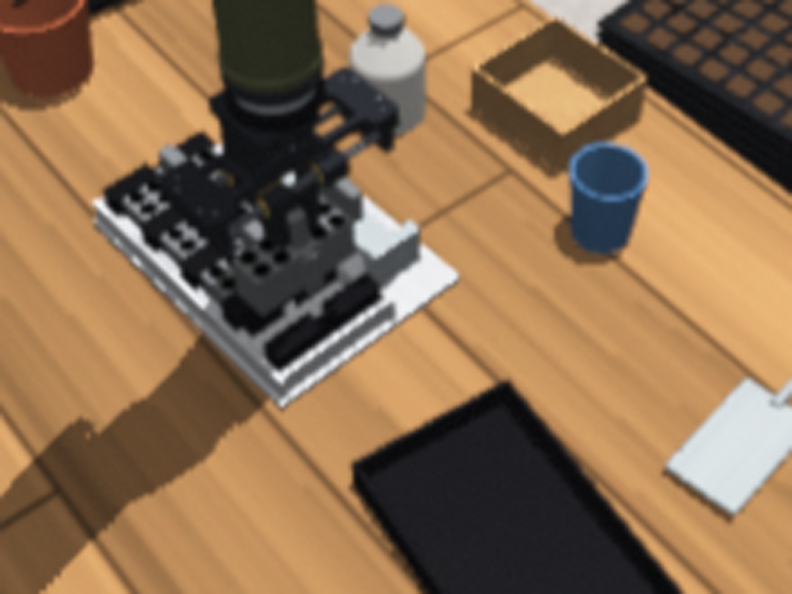

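Block 1 hangs straight and the spacers stay seated. Carry it to the tray's far end.

```bash
python3 - <<'E'
from h import *
plan((.474,-.294,.19),3.3)
E
```

```text
shift cm [-38.44  -3.5   -3.63] turn deg [ 0.11 -0.02  0.05] q7 -0.34
```

Emit:
{"api": "step_arm", "payload": {
  "steps": [
    [0,0,-1.8,0,0,0,1],
    [0,0,-1.8,0,0,0,1],
    [-3,-0.2,0,0,0,0,1],
    [-4,-0.4,0,0,0,0,1],
    [-4.5,-0.4,0,0,0,2,1],
    [-4.5,-0.4,0,0,0,2,1],
    [-4.5,-0.4,0,0,0,2,1],
    [-4.5,-0.4,0,0,0,2,1]
  ]
}}

```text
clock: 14.85
tool_pos: [0.4691, -0.1599, 0.1882]
eef_rot: [0.736, 0.678, 0.0, 0.0]
contact_force: [-0.1, 0.3, -2.6]
opening: 0.175
finger_force: 25.0
```

Emit:
{"api": "step_arm", "payload": {
  "steps": [
    [-4.5,0,0,0,0,2,1],
    [-4.5,0,0,0,0,0,1],
    [-3,0,0,0,0,0,1],
    [-1.5,0,0,0,0,0,1],
    [0,0,0,0,0,0,1],
    [0,0,0,0,0,0,1],
    [0,0,0,0,0,0,1],
    [0,0,0,0,0,0,1]
  ]
}}

```text
clock: 15.85
tool_pos: [0.4555, -0.2918, 0.1882]
eef_rot: [0.746, 0.666, 0.0, -0.0]
contact_force: [0.4, -0.8, -2.6]
opening: 0.181
finger_force: 25.0
```

```bash
python3 - <<'E'
from h import *
plan((.474,-.294,.19),-6.5)
s=snap("wrist","w6"); print(r.get_state()["tool_pos"])
c,a=np.array([.483,-.204]),np.radians(-6.5);Q=np.array([[np.cos(a),-np.sin(a)],[np.sin(a),np.cos(a)]])
print(proj(s,[[*(c+Q@[i,j]),.034] for i,j in ((.078,.131),(-.078,.131),(-.078,-.131),(.078,-.131))]))
print(tray(r.snapshot("top")))
E
```

```text
shift cm [-0.01  1.86 -0.18] turn deg [-0.   -0.03 -0.05] q7 0.2
[ 0.45547587 -0.2920333   0.18823376]
[[439.42306084 -76.78810056]
 [245.40015454 -77.48528101]
 [263.9593105  224.02390497]
 [410.84384977 223.95164354]]
(array([ 0.23833301, -0.26057095]), np.float32(75.17585), (513.95361328125, 768.261474609375))
```

View pics/w6.png

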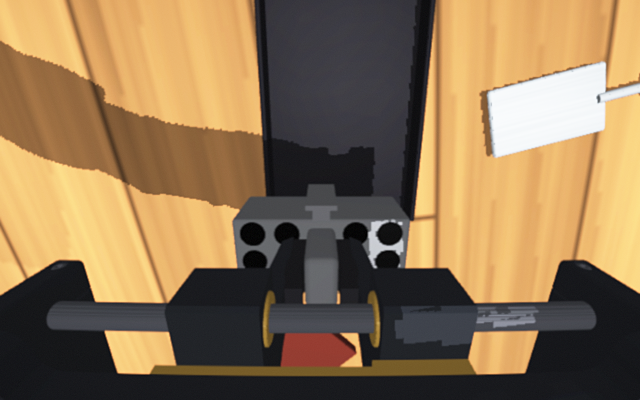

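The wrist view shows the rim's outer edges at columns 258–266 (left) and 435–415 (right), with the near right corner at about (415,218), so the tray sits about +4 mm in x and +6 mm in y from the top estimate. Working it out.

```bash
cat >> h.py <<'E'
def tp(y,c=(.487,-.198),yaw=-6.5): a=np.radians(yaw);return np.array(c)+y*np.array([-np.sin(a),np.cos(a)])
E
python3 - <<'E'
from h import *
s=r.snapshot("wrist")
L=pix2w(s,[(258,0),(266,190),(435,0),(415,215)],.034)[:,:2];print(L)
a=np.radians(-6.5);ex=np.array([np.cos(a),np.sin(a)])
print(L@ex, np.array([.487,-.198])@ex, "yaws",[np.degrees(np.arctan2(-d[0],d[1])) for d in (L[0]-L[1],L[2]-L[3])])
print(tp(-.093)); plan((*tp(-.093),.10),-6.5)
E
```

```text
[[ 0.42104315 -0.12141951]
 [ 0.39920818 -0.28884806]
 [ 0.5709163  -0.13821298]
 [ 0.55001778 -0.33380248]]
[0.4320817  0.42934054 0.58289253 0.5842697 ] 0.5062837300405436 yaws [np.float64(-7.430218230396456), np.float64(-6.098851023302625)]
[ 0.4764721  -0.29040218]
shift cm [0.44 2.07 8.82] turn deg [ 0.   -0.01 -0.1 ] q7 0.2
```

Emit:
{"api": "step_arm", "payload": {
  "steps": [
    [0.44,2.0,0,0,0,0,1],
    [0,0.07,2,0,0,0,1],
    [0,0,2.5,0,0,0,1],
    [0,0,2.5,0,0,0,1],
    [0,0,2,0,0,0,1],
    [0,0,1.2,0,0,0,1],
    [0,0,0.6,0,0,0,1],
    [0,0,0,0,0,0,1]
  ]
}}

```text
clock: 17.0
tool_pos: [0.4764, -0.2908, 0.0802]
eef_rot: [0.747, 0.665, 0.0, 0.0]
contact_force: [0.4, -0.2, -2.1]
opening: 0.179
finger_force: 25.0
```

Emit:
{"api": "step_arm", "payload": {
  "steps": [
    [0,0,0.3,0,0,0,1],
    [0,0,0.2,0,0,0,1],
    [0,0,0,0,0,0,1]
  ]
}}

```text
clock: 17.38
tool_pos: [0.4763, -0.2908, 0.0753]
eef_rot: [0.747, 0.665, 0.0, 0.0]
contact_force: [0.2, 1.3, -2.1]
opening: 0.18
finger_force: 25.0
```

Emit:
{"api": "step_arm", "payload": {
  "steps": [
    [0,0,0.15,0,0,0,1],
    [0,0,0,0,0,0,1]
  ]
}}

```text
clock: 17.62
tool_pos: [0.4763, -0.2909, 0.0749]
eef_rot: [0.747, 0.665, 0.0, 0.0]
contact_force: [-2.0, 0.7, 8.8]
opening: 0.181
finger_force: 25.0
```

Emit:
{"api": "step_arm", "payload": {
  "steps": [
    [0,0,0.15,0,0,0,1],
    [0,0,0,0,0,0,1]
  ]
}}

```text
clock: 17.88
tool_pos: [0.4763, -0.2909, 0.0749]
eef_rot: [0.747, 0.665, -0.0, 0.001]
contact_force: [-4.1, 2.8, 21.0]
opening: 0.178
finger_force: 25.0
```

Emit:
{"api": "step_arm", "payload": {
  "steps": [
    [0,0,-0.2,0,0,0,0.5],
    [0,0,0,0,0,0,0.3],
    [0,0,0,0,0,0,0],
    [0,0,-1,0,0,0,0],
    [0,0,-3.5,0,0,0,0],
    [0,0,-4,0,0,0,0],
    [3,-0.3,0,0,0,0,0],
    [5,-0.5,0,0,0,0,0]
  ]
}}

```text
clock: 18.88
tool_pos: [0.478, -0.2116, 0.1603]
eef_rot: [0.748, 0.663, 0.0, 0.002]
contact_force: [0.5, 1.3, -0.7]
opening: 0.498
finger_force: 0.0
```

Emit:
{"api": "step_arm", "payload": {
  "steps": [
    [5.5,-0.6,0,0,0,0,0],
    [5.5,-0.6,0,0,0,0,0],
    [5.5,-0.6,0,0,0,0,0],
    [5.5,-0.6,0,0,0,0,0],
    [5.5,-0.6,0,0,0,0,0],
    [5,-0.5,0,0,0,0,0],
    [3.7,0,0,0,0,0,0],
    [0,0,0,0,0,-9.8,0]
  ]
}}

```text
clock: 19.88
tool_pos: [0.4848, 0.1581, 0.1597]
eef_rot: [0.683, 0.73, 0.002, -0.0]
contact_force: [-0.1, -1.0, 0.5]
opening: 0.499
finger_force: 0.0
```

Emit:
{"api": "step_arm", "payload": {
  "steps": [
    [0,0,0,0,0,0,0],
    [0,0,0,0,0,0,0],
    [0,0,0,0,0,0,0],
    [0,0,0,0,0,0,0]
  ]
}}

```text
clock: 20.38
tool_pos: [0.4847, 0.1528, 0.1593]
eef_rot: [0.688, 0.726, -0.0, 0.0]
contact_force: [-0.4, 0.1, -0.3]
opening: 0.5
finger_force: 0.0
```

```bash
python3 - <<'E'
from h import *
plan((*fr(0,-.0305),.0765),3.3)
snap("side","s2",(150,120,290,215),2.7)
print(tray(r.snapshot("top")))
E
```

```text
shift cm [ 0.09 -0.07  8.28] turn deg [ 0.    0.   -0.22] q7 -0.41
(array([ 0.48252856, -0.20452895]), np.float32(-6.8641796), (264.5115966796875, 162.70692443847656))
```

View pics/s2.png

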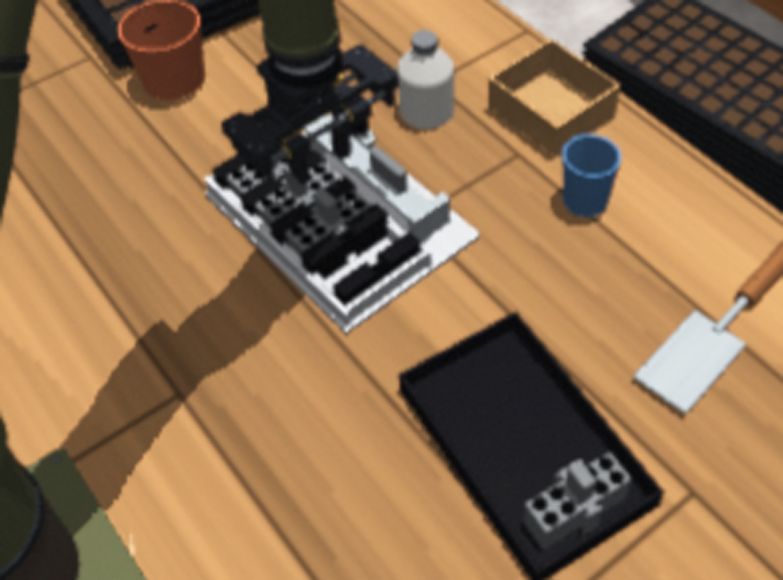

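The side view shows block 1 upright at the tray's far end (575,495), and the tray detection is unchanged. Now block 2.

Emit:
{"api": "step_arm", "payload": {
  "steps": [
    [0.09,-0.07,2.8,0,0,0,0],
    [0,0,2.8,0,0,0,0],
    [0,0,2.6,0,0,0,0],
    [0,0,0,0,0,0,0],
    [0,0,0,0,0,0,1],
    [0,0,0,0,0,0,1],
    [0,0,0,0,0,0,1],
    [0,0,0,0,0,0,1]
  ]
}}

```text
clock: 21.48
tool_pos: [0.4841, 0.1542, 0.078]
eef_rot: [0.687, 0.726, 0.0, 0.0]
contact_force: [-1.3, -0.0, 6.3]
opening: 0.18
finger_force: 25.0
```

Emit:
{"api": "step_arm", "payload": {
  "steps": [
    [0,0,-0.5,0,0,0,1],
    [0,0,-1,0,0,0,1],
    [0,0,-1,0,0,0,1],
    [0,0,-1,0,0,0,1],
    [0,0,-1,0,0,0,1],
    [0,0,-1,0,0,0,1],
    [0,0,-2,0,0,0,1],
    [0,0,-2,0,0,0,1]
  ]
}}

```text
clock: 22.48
tool_pos: [0.4837, 0.154, 0.1731]
eef_rot: [0.687, 0.726, -0.0, -0.0]
contact_force: [1.5, -0.0, -2.3]
opening: 0.181
finger_force: 25.0
```

Emit:
{"api": "step_arm", "payload": {
  "steps": [
    [0,0,-1,0,0,0,1],
    [0,0,0,0,0,0,1]
  ]
}}

```text
clock: 22.72
tool_pos: [0.4842, 0.1542, 0.1828]
eef_rot: [0.687, 0.726, 0.001, 0.0]
contact_force: [-0.3, 0.1, -2.3]
opening: 0.177
finger_force: 25.0
```

```bash
python3 - <<'E'
from h import *
print(r.get_state()["tool_pos"],r.get_state()["contact_force"],tp(-.031)); plan((*tp(-.031),.18),3.3)
E
```

```text
[0.48423405 0.15419521 0.18279647] [-0.29332259  0.10778164 -2.29912771] [ 0.4834907  -0.22880073]
shift cm [-38.24  -2.19   0.26] turn deg [ 0.07 -0.03 -0.14] q7 -0.4
```

Emit:
{"api": "step_arm", "payload": {
  "steps": [
    [-3,-0.2,0,0,0,0,1],
    [-5,-0.3,0,0,0,0,1],
    [-5.5,-0.3,0,0,0,0,1],
    [-5.5,-0.3,0,0,0,0,1],
    [-5.5,-0.3,0,0,0,0,1],
    [-5.5,-0.3,0,0,0,0,1],
    [-5,-0.3,0,0,0,0,1],
    [-3.2,-0.2,0,0,0,4.9,1]
  ]
}}

```text
clock: 23.72
tool_pos: [0.4818, -0.2316, 0.1812]
eef_rot: [0.72, 0.694, -0.001, -0.001]
contact_force: [-0.3, -0.4, -2.7]
opening: 0.181
finger_force: 25.0
```

Emit:
{"api": "step_arm", "payload": {
  "steps": [
    [0,0,0,0,0,4.9,1],
    [0,0,0,0,0,0,1],
    [0,0,0,0,0,0,1],
    [0,0,0,0,0,0,1],
    [0,0,0,0,0,0,1]
  ]
}}

```text
clock: 24.35
tool_pos: [0.4831, -0.2282, 0.1822]
eef_rot: [0.746, 0.665, 0.0, -0.0]
contact_force: [-0.0, 0.3, -2.2]
opening: 0.176
finger_force: 25.0
```

```bash
python3 - <<'E'
from h import *
plan((*tp(-.031),.0775),-6.5)
snap("side","s3",(240,180,200,150),3)
E
```

```text
shift cm [-0.06  0.05 10.47] turn deg [-0.   -0.01 -0.07] q7 0.11
```

View pics/s3.png

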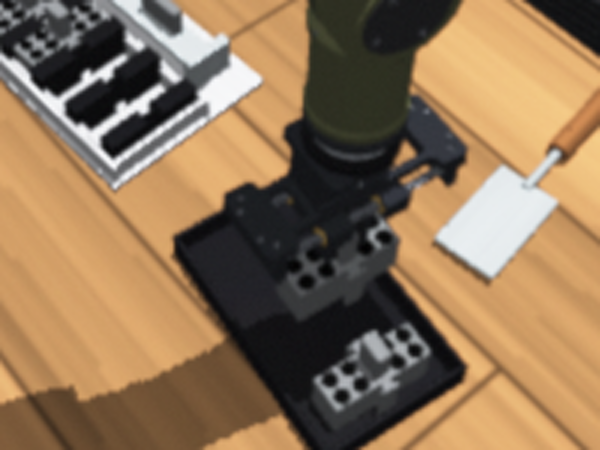

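Tray corners at (299,259) and (394,304) in full-image pixels are unchanged, and the block hangs clear of block 1. Lowering.

Emit:
{"api": "step_arm", "payload": {
  "steps": [
    [-0.06,0.05,2,0,0,0,1],
    [0,0,2.5,0,0,0,1],
    [0,0,2.5,0,0,0,1],
    [0,0,2,0,0,0,1],
    [0,0,1,0,0,0,1],
    [0,0,0.4,0,0,0,1],
    [0,0,0,0,0,0,1],
    [0,0,0.15,0,0,0,1]
  ]
}}

```text
clock: 25.4
tool_pos: [0.484, -0.2294, 0.0774]
eef_rot: [0.747, 0.665, 0.0, 0.001]
contact_force: [0.6, -0.5, -1.2]
opening: 0.177
finger_force: 25.0
```

Emit:
{"api": "step_arm", "payload": {
  "steps": [
    [0,0,0.15,0,0,0,1],
    [0,0,0,0,0,0,1]
  ]
}}

```text
clock: 25.65
tool_pos: [0.4835, -0.2292, 0.0753]
eef_rot: [0.747, 0.665, 0.0, 0.0]
contact_force: [0.0, -0.1, -2.0]
opening: 0.178
finger_force: 25.0
```

Emit:
{"api": "step_arm", "payload": {
  "steps": [
    [0,0,0.1,0,0,0,1],
    [0,0,0,0,0,0,1]
  ]
}}

```text
clock: 25.9
tool_pos: [0.4836, -0.2292, 0.075]
eef_rot: [0.747, 0.665, 0.0, 0.0]
contact_force: [-1.4, 0.3, 5.9]
opening: 0.175
finger_force: 25.0
```

Emit:
{"api": "step_arm", "payload": {
  "steps": [
    [0,0,0,0,0,0,0.5],
    [0,0,0,0,0,0,0.3],
    [0,0,0,0,0,0,0],
    [0,0,-1,0,0,0,0],
    [0,0,-3.5,0,0,0,0],
    [0,0,-4,0,0,0,0],
    [3,-0.3,0,0,0,0,0],
    [5,-0.6,0,0,0,0,0]
  ]
}}

```text
clock: 26.9
tool_pos: [0.4844, -0.1499, 0.1605]
eef_rot: [0.748, 0.663, 0.001, 0.002]
contact_force: [0.0, 1.9, 0.2]
opening: 0.498
finger_force: 0.0
```

Emit:
{"api": "step_arm", "payload": {
  "steps": [
    [5.5,-0.7,0,0,0,0,0],
    [5.5,-0.7,0,0,0,0,0],
    [5.5,-0.7,0,0,0,0,0],
    [5.5,-0.7,0,0,0,0,0],
    [5.5,-0.7,0,0,0,0,0],
    [5,-0.6,0,0,0,0,0],
    [3.5,-0.3,0,0,0,0,0],
    [0,0,0,0,0,-9.8,0]
  ]
}}

```text
clock: 27.9
tool_pos: [0.4812, 0.2187, 0.1598]
eef_rot: [0.683, 0.73, 0.001, -0.001]
contact_force: [0.9, -0.7, 0.7]
opening: 0.499
finger_force: 0.0
```

Emit:
{"api": "step_arm", "payload": {
  "steps": [
    [0,0,0,0,0,0,0],
    [0,0,0,0,0,0,0],
    [0,0,0,0,0,0,0],
    [0,0,0,0,0,0,0]
  ]
}}

```text
clock: 28.4
tool_pos: [0.4818, 0.2136, 0.1593]
eef_rot: [0.688, 0.726, -0.0, 0.0]
contact_force: [-0.5, -0.2, -0.1]
opening: 0.5
finger_force: 0.0
```

```bash
python3 - <<'E'
from h import *
plan((*fr(0,.0305),.0765),3.3)
print(tray(r.snapshot("top")))
E
```

```text
shift cm [ 0.1  -0.13  8.28] turn deg [ 0.    0.   -0.22] q7 -0.47
(array([ 0.48185492, -0.20421596]), np.float32(-6.49204), (264.1979064941406, 160.73593139648438))
```

Tray unmoved. Block 3.

Emit:
{"api": "step_arm", "payload": {
  "steps": [
    [0.1,-0.13,2.8,0,0,0,0],
    [0,0,2.8,0,0,0,0],
    [0,0,2.6,0,0,0,0],
    [0,0,0,0,0,0,0],
    [0,0,0,0,0,0,1],
    [0,0,0,0,0,0,1],
    [0,0,0,0,0,0,1],
    [0,0,0,0,0,0,1]
  ]
}}

```text
clock: 29.45
tool_pos: [0.4805, 0.2151, 0.078]
eef_rot: [0.687, 0.726, 0.0, 0.0]
contact_force: [-1.3, -0.6, 6.0]
opening: 0.182
finger_force: 25.0
```

Emit:
{"api": "step_arm", "payload": {
  "steps": [
    [0,0,-0.5,0,0,0,1],
    [0,0,-1,0,0,0,1],
    [0,0,-1,0,0,0,1],
    [0,0,-1,0,0,0,1],
    [0,0,-1,0,0,0,1],
    [0,0,-1,0,0,0,1],
    [0,0,-2,0,0,0,1],
    [0,0,-2,0,0,0,1]
  ]
}}

```text
clock: 30.45
tool_pos: [0.4802, 0.2148, 0.1731]
eef_rot: [0.687, 0.726, -0.0, -0.0]
contact_force: [-0.2, 0.4, -1.1]
opening: 0.177
finger_force: 25.0
```

Emit:
{"api": "step_arm", "payload": {
  "steps": [
    [0,0,-1,0,0,0,1],
    [0,0,0,0,0,0,1]
  ]
}}

```text
clock: 30.7
tool_pos: [0.4806, 0.215, 0.1828]
eef_rot: [0.687, 0.726, 0.001, 0.0]
contact_force: [-0.5, -0.5, -1.6]
opening: 0.181
finger_force: 25.0
```

```bash
python3 - <<'E'
from h import *
print(r.get_state()["tool_pos"],r.get_state()["contact_force"],tp(.031)); plan((*tp(.031),.18),3.3)
E
```

```text
[0.48060282 0.21503522 0.18277957] [-0.48393454 -0.54047205 -1.60545734] [ 0.4905093  -0.16719927]
shift cm [-38.22  -1.12   0.25] turn deg [ 0.06 -0.03 -0.14] q7 -0.47
```

Emit:
{"api": "step_arm", "payload": {
  "steps": [
    [-3,-0.1,0,0,0,0,1],
    [-5,-0.1,0,0,0,0,1],
    [-5.5,-0.2,0,0,0,0,1],
    [-5.5,-0.2,0,0,0,0,1],
    [-5.5,-0.2,0,0,0,0,1],
    [-5.5,-0.2,0,0,0,0,1],
    [-5,-0.1,0,0,0,0,1],
    [-3.2,0,0,0,0,4.9,1]
  ]
}}

```text
clock: 31.7
tool_pos: [0.4894, -0.1702, 0.1813]
eef_rot: [0.72, 0.694, -0.001, -0.0]
contact_force: [-0.0, 0.1, -1.0]
opening: 0.178
finger_force: 25.0
```

Emit:
{"api": "step_arm", "payload": {
  "steps": [
    [0,0,0,0,0,4.9,1],
    [0,0,0,0,0,0,1],
    [0,0,0,0,0,0,1],
    [0,0,0,0,0,0,1],
    [0,0,0,0,0,0,1]
  ]
}}

```text
clock: 32.33
tool_pos: [0.4904, -0.1667, 0.1822]
eef_rot: [0.746, 0.665, 0.0, -0.0]
contact_force: [1.1, 0.6, -0.3]
opening: 0.18
finger_force: 25.0
```

```bash
python3 - <<'E'
from h import *
plan((*tp(.031),.0775),-6.5)
s=snap("side","s4",(240,180,200,150),3)
# unchanged-tray test: compare tray's visible parts with s3
a=cv2.imread("pics/s3.png");b=cv2.imread("pics/s4.png")
for n,(x,y,w,h) in dict(far=(330,330,150,110),left=(170,225,50,40)).items():
    print(n,cv2.absdiff(a[y:y+h,x:x+w],b[y:y+h,x:x+w]).mean())
E
```

```text
shift cm [-5.000e-02  1.000e-02  1.047e+01] turn deg [-0.01 -0.01 -0.07] q7 0.03
far 3.8740808080808082
left 0.9593333333333334
```

Emit:
{"api": "step_arm", "payload": {
  "steps": [
    [-0.05,0,2,0,0,0,1],
    [0,0,2.5,0,0,0,1],
    [0,0,2.5,0,0,0,1],
    [0,0,2,0,0,0,1],
    [0,0,1,0,0,0,1],
    [0,0,0.4,0,0,0,1],
    [0,0,0.15,0,0,0,1],
    [0,0,0.15,0,0,0,1]
  ]
}}

```text
clock: 33.38
tool_pos: [0.4908, -0.1677, 0.0757]
eef_rot: [0.747, 0.665, 0.0, 0.001]
contact_force: [0.4, -0.1, -1.4]
opening: 0.183
finger_force: 25.0
```

Emit:
{"api": "step_arm", "payload": {
  "steps": [
    [0,0,0.1,0,0,0,1],
    [0,0,0,0,0,0,1]
  ]
}}

```text
clock: 33.62
tool_pos: [0.4907, -0.1677, 0.075]
eef_rot: [0.747, 0.665, 0.0, 0.0]
contact_force: [0.4, 0.5, 5.3]
opening: 0.179
finger_force: 25.0
```

Emit:
{"api": "step_arm", "payload": {
  "steps": [
    [0,0,0,0,0,0,0.5],
    [0,0,0,0,0,0,0.3],
    [0,0,0,0,0,0,0],
    [0,0,-1,0,0,0,0],
    [0,0,-3.5,0,0,0,0],
    [0,0,-4,0,0,0,0],
    [3,-0.4,0,0,0,0,0],
    [5,-0.7,0,0,0,0,0]
  ]
}}

```text
clock: 34.62
tool_pos: [0.4894, -0.088, 0.1605]
eef_rot: [0.748, 0.663, 0.001, 0.001]
contact_force: [0.5, 0.5, -0.9]
opening: 0.502
finger_force: 0.0
```

Emit:
{"api": "step_arm", "payload": {
  "steps": [
    [5.5,-0.8,0,0,0,0,0],
    [5.5,-0.8,0,0,0,0,0],
    [5.5,-0.8,0,0,0,0,0],
    [5.5,-0.8,0,0,0,0,0],
    [5.5,-0.8,0,0,0,0,0],
    [5,-0.8,0,0,0,0,0],
    [3.4,-0.5,0,0,0,0,0],
    [0,0,0,0,0,-9.8,0]
  ]
}}

```text
clock: 35.62
tool_pos: [0.4766, 0.2805, 0.1598]
eef_rot: [0.683, 0.73, 0.001, -0.001]
contact_force: [0.1, -0.9, -0.2]
opening: 0.499
finger_force: 0.0
```

Emit:
{"api": "step_arm", "payload": {
  "steps": [
    [0,0,0,0,0,0,0],
    [0,0,0,0,0,0,0],
    [0,0,0,0,0,0,0],
    [0,0,0,0,0,0,0]
  ]
}}

```text
clock: 36.12
tool_pos: [0.4776, 0.2755, 0.1593]
eef_rot: [0.688, 0.726, -0.0, 0.0]
contact_force: [0.1, 0.3, 0.3]
opening: 0.498
finger_force: 0.0
```

```bash
python3 - <<'E'
from h import *
plan((*fr(0,.0915),.0765),3.3)
print(tray(r.snapshot("top")))
E
```

```text
shift cm [ 0.   -0.07  8.28] turn deg [ 0.    0.   -0.22] q7 -0.52
(array([ 0.4816991 , -0.20427173]), np.float32(-6.574229), (264.223388671875, 160.56280517578125))
```

Emit:
{"api": "step_arm", "payload": {
  "steps": [
    [0,-0.07,2.8,0,0,0,0],
    [0,0,2.8,0,0,0,0],
    [0,0,2.6,0,0,0,0],
    [0,0,0,0,0,0,0],
    [0,0,0,0,0,0,1],
    [0,0,0,0,0,0,1],
    [0,0,0,0,0,0,1],
    [0,0,0,0,0,0,1]
  ]
}}

```text
clock: 37.17
tool_pos: [0.477, 0.2761, 0.078]
eef_rot: [0.687, 0.726, 0.0, -0.0]
contact_force: [-0.9, 0.3, 6.4]
opening: 0.181
finger_force: 25.0
```

Emit:
{"api": "step_arm", "payload": {
  "steps": [
    [0,0,-0.5,0,0,0,1],
    [0,0,-1,0,0,0,1],
    [0,0,-1,0,0,0,1],
    [0,0,-1,0,0,0,1],
    [0,0,-1,0,0,0,1],
    [0,0,-1,0,0,0,1],
    [0,0,-2,0,0,0,1],
    [0,0,-2,0,0,0,1]
  ]
}}

```text
clock: 38.17
tool_pos: [0.4767, 0.2757, 0.1731]
eef_rot: [0.687, 0.726, -0.0, -0.0]
contact_force: [0.1, 0.1, -0.5]
opening: 0.181
finger_force: 25.0
```

Emit:
{"api": "step_arm", "payload": {
  "steps": [
    [0,0,-1,0,0,0,1],
    [0,0,0,0,0,0,1]
  ]
}}

```text
clock: 38.42
tool_pos: [0.4771, 0.276, 0.1828]
eef_rot: [0.687, 0.726, 0.001, 0.0]
contact_force: [0.4, 0.1, -0.8]
opening: 0.177
finger_force: 25.0
```

```bash
python3 - <<'E'
from h import *
print(r.get_state()["tool_pos"],r.get_state()["contact_force"],tp(.093)); plan((*tp(.093),.18),3.3)
print(tray(r.snapshot("top")))
E
```

```text
[0.47709345 0.27597076 0.182825  ] [ 0.38972967  0.1104108  -0.79241808] [ 0.4975279  -0.10559782]
shift cm [-38.21  -0.06   0.25] turn deg [ 0.06 -0.04 -0.14] q7 -0.52
(array([ 0.4816991 , -0.20427173]), np.float32(-6.574229), (264.223388671875, 160.56280517578125))
```

Emit:
{"api": "step_arm", "payload": {
  "steps": [
    [-3,0,0,0,0,0,1],
    [-5,0,0,0,0,0,1],
    [-5.5,0,0,0,0,0,1],
    [-5.5,0,0,0,0,0,1],
    [-5.5,0,0,0,0,0,1],
    [-5.5,0,0,0,0,0,1],
    [-5,0,0,0,0,0,1],
    [-3.2,0,0,0,0,4.9,1]
  ]
}}

```text
clock: 39.48
tool_pos: [0.497, -0.1087, 0.1814]
eef_rot: [0.72, 0.694, -0.001, -0.0]
contact_force: [1.3, 0.5, -1.4]
opening: 0.181
finger_force: 25.0
```

Emit:
{"api": "step_arm", "payload": {
  "steps": [
    [0,0,0,0,0,4.9,1],
    [0,0,0,0,0,0,1],
    [0,0,0,0,0,0,1],
    [0,0,0,0,0,0,1],
    [0,0,0,0,0,0,1]
  ]
}}

```text
clock: 40.1
tool_pos: [0.4979, -0.1052, 0.1822]
eef_rot: [0.746, 0.665, 0.0, -0.0]
contact_force: [-0.5, 0.6, -0.7]
opening: 0.176
finger_force: 25.0
```

```bash
python3 - <<'E'
from h import *
plan((*tp(.093),.0775),-6.5)
s=snap("side","s5",(240,180,200,150),3)
E
```

```text
shift cm [-0.04 -0.03 10.47] turn deg [-0.   -0.01 -0.07] q7 -0.04
```

View pics/s5.png

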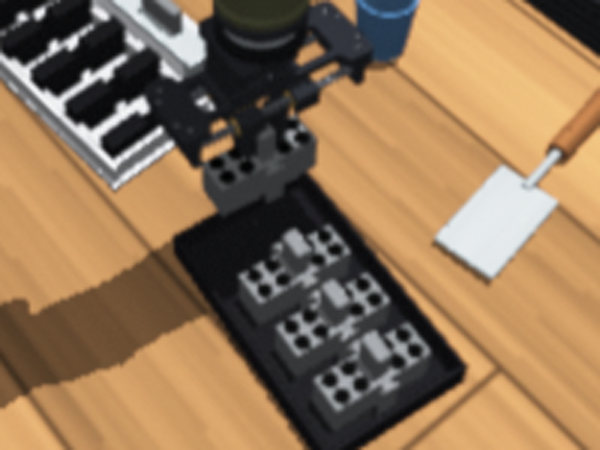

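Three blocks stand evenly in the tray at about (295,265), (333,315) and (373,370), with the tray corner still at (177,238) and block 4 hanging upright. Lowering.

Emit:
{"api": "step_arm", "payload": {
  "steps": [
    [-0.04,-0.03,2,0,0,0,1],
    [0,0,2.5,0,0,0,1],
    [0,0,2.5,0,0,0,1],
    [0,0,2,0,0,0,1],
    [0,0,1,0,0,0,1],
    [0,0,0.4,0,0,0,1],
    [0,0,0.15,0,0,0,1],
    [0,0,0.15,0,0,0,1]
  ]
}}

```text
clock: 41.15
tool_pos: [0.498, -0.106, 0.0757]
eef_rot: [0.747, 0.665, 0.0, 0.0]
contact_force: [0.8, 0.3, -1.4]
opening: 0.176
finger_force: 25.0
```

Emit:
{"api": "step_arm", "payload": {
  "steps": [
    [0,0,0.1,0,0,0,1],
    [0,0,0,0,0,0,1]
  ]
}}

```text
clock: 41.4
tool_pos: [0.4979, -0.1061, 0.075]
eef_rot: [0.747, 0.665, 0.0, 0.0]
contact_force: [-1.1, 0.5, 4.9]
opening: 0.178
finger_force: 25.0
```

Emit:
{"api": "step_arm", "payload": {
  "steps": [
    [0,0,0,0,0,0,0.5],
    [0,0,0,0,0,0,0.3],
    [0,0,0,0,0,0,0],
    [0,0,-1,0,0,0,0],
    [0,0,-3.5,0,0,0,0],
    [0,0,-4,0,0,0,0],
    [3,0.5,0,0,0,0,0],
    [5,0.9,0,0,0,0,0]
  ]
}}

```text
clock: 42.4
tool_pos: [0.5211, -0.0296, 0.1606]
eef_rot: [0.748, 0.663, 0.0, 0.001]
contact_force: [1.3, 1.0, -0.5]
opening: 0.504
finger_force: 0.0
```

Emit:
{"api": "step_arm", "payload": {
  "steps": [
    [5,0.9,0,0,0,0,0],
    [5,0.9,0,0,0,0,0],
    [4,0.8,0,0,0,0,0],
    [3,0.4,0,0,0,0,0],
    [1,0,0,0,0,0,0],
    [0,0,0,0,0,-9.8,0],
    [0,0,0,0,0,0,0],
    [0,0,0,0,0,0,0]
  ]
}}

```text
clock: 43.4
tool_pos: [0.5712, 0.1459, 0.1594]
eef_rot: [0.689, 0.725, -0.0, 0.0]
contact_force: [0.0, -0.4, 0.2]
opening: 0.498
finger_force: 0.0
```

Emit:
{"api": "step_arm", "payload": {
  "steps": [
    [0,0,0,0,0,0,0],
    [0,0,0,0,0,0,0]
  ]
}}

```text
clock: 43.65
tool_pos: [0.5713, 0.147, 0.1592]
eef_rot: [0.688, 0.726, -0.0, 0.0]
contact_force: [0.1, 0.3, -1.1]
opening: 0.503
finger_force: 0.0
```

```bash
python3 - <<'E'
from h import *
plan((.5715,.1481,.086),3.3); snap("side","s6",(200,130,240,180),3)
E
```

```text
shift cm [0.11 0.03 7.32] turn deg [-0.   0.  -0.2] q7 -0.28
```

View pics/s6.png

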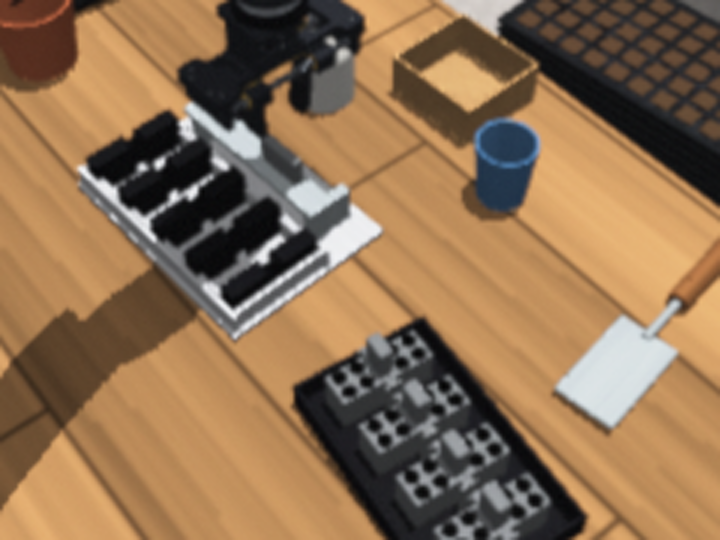

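All four blocks stand in the tray and the five spacers are seated. Now the keeper goes home.

Emit:
{"api": "step_arm", "payload": {
  "steps": [
    [0.11,0.03,2.4,0,0,0,0],
    [0,0,2.5,0,0,0,0],
    [0,0,2.4,0,0,0,0],
    [0,0,0,0,0,0,0],
    [0,0,0,0,0,0,1],
    [0,0,0,0,0,0,1],
    [0,0,0,0,0,0,1],
    [0,0,0,0,0,0,1]
  ],
  "force": 20
}}

```text
clock: 44.7
tool_pos: [0.5713, 0.1484, 0.0869]
eef_rot: [0.687, 0.727, 0.0, -0.0]
contact_force: [-0.9, -0.6, 5.6]
opening: 0.153
finger_force: 20.0
```

Emit:
{"api": "step_arm", "payload": {
  "steps": [
    [0,-0.5,0,0,0,0,1],
    [0,-0.5,0,0,0,0,1],
    [0,-0.5,0,0,0,0,1],
    [0,-0.5,0,0,0,0,1],
    [0,-0.5,0,0,0,0,1],
    [0,-0.2,0,0,0,0,1],
    [0,0,0,0,0,0,1],
    [0,0,0,0,0,0,1]
  ]
}}

```text
clock: 45.7
tool_pos: [0.5454, 0.1467, 0.0869]
eef_rot: [0.687, 0.726, 0.001, 0.001]
contact_force: [2.1, -0.4, 6.9]
opening: 0.154
finger_force: 20.0
```

Emit:
{"api": "step_arm", "payload": {
  "steps": [
    [0,0,0,0,0,0,0],
    [0,0,0,0,0,0,0],
    [0,0,0,0,0,0,0],
    [0,0,-3.5,0,0,0,0],
    [0,0,-3.5,0,0,0,0],
    [4,2,0,0,0,0,0],
    [4,2,0,0,0,0,0],
    [2.1,1.2,0,0,0,0.9,0]
  ]
}}

```text
clock: 46.7
tool_pos: [0.5908, 0.2537, 0.1561]
eef_rot: [0.692, 0.722, 0.001, -0.001]
contact_force: [0.1, -0.8, -0.2]
opening: 0.503
finger_force: 0.0
```

Emit:
{"api": "step_arm", "payload": {
  "steps": [
    [0,0,0,0,0,0,0],
    [0,0,0,0,0,0,0],
    [0,0,0,0,0,0,0],
    [0,0,0,0,0,0,0]
  ]
}}

```text
clock: 47.2
tool_pos: [0.5908, 0.2493, 0.1563]
eef_rot: [0.693, 0.72, -0.0, 0.0]
contact_force: [0.0, -0.1, -0.3]
opening: 0.498
finger_force: 0.0
```

```bash
python3 - <<'E'
from h import *
plan((.5922,.2511,.087),2.4)
E
```

```text
shift cm [0.18 0.14 6.93] turn deg [-0.02  0.03 -0.21] q7 -0.41
```

Descend, grip and turn back by about 89° in total.

Emit:
{"api": "step_arm", "payload": {
  "steps": [
    [0.18,0.14,2.3,0,0,0,0],
    [0,0,2.3,0,0,0,0],
    [0,0,2.3,0,0,0,0],
    [0,0,0,0,0,0,0],
    [0,0,0,0,0,0,1],
    [0,0,0,0,0,0,1],
    [0,0,0,0,0,0,1],
    [0,0,0,0,0,0,1]
  ],
  "force": 35
}}

```text
clock: 48.2
tool_pos: [0.5914, 0.2525, 0.0879]
eef_rot: [0.693, 0.721, -0.001, -0.001]
contact_force: [-3.9, -0.6, 5.3]
opening: 0.158
finger_force: 35.0
```

Emit:
{"api": "step_arm", "payload": {
  "steps": [
    [0,0,0,0,0,9,1],
    [0,0,0,0,0,10,1],
    [0,0,0,0,0,10,1],
    [0,0,0,0,0,10,1],
    [0,0,0,0,0,10,1],
    [0,0,0,0,0,10,1],
    [0,0,0,0,0,10,1],
    [0,0,0,0,0,10,1]
  ]
}}

```text
clock: 49.2
tool_pos: [0.5938, 0.2507, 0.088]
eef_rot: [0.994, 0.112, 0.001, 0.001]
contact_force: [0.5, -3.0, 1.5]
opening: 0.153
finger_force: 35.0
```

Emit:
{"api": "step_arm", "payload": {
  "steps": [
    [0,0,0,0,0,9,1],
    [0,0,0,0,0,1,1],
    [0,0,0,0,0,0,1],
    [0,0,0,0,0,0,1]
  ]
}}

```text
clock: 49.7
tool_pos: [0.5938, 0.2503, 0.0879]
eef_rot: [1.0, 0.029, 0.001, 0.001]
contact_force: [1.4, -6.0, 4.3]
opening: 0.151
finger_force: 35.0
```

```bash
python3 - <<'E'
from h import *
st=r.get_state();print(st["moment"],st["tool_pos"]);plan(st["tool_pos"],-86.7)
E
```

```text
[-1.04140223 -0.18322921  0.09399785] [0.59381329 0.25031401 0.08793593]
shift cm [0. 0. 0.] turn deg [ 0.14 -0.17  0.03] q7 -1.48
```

Emit:
{"api": "step_arm", "payload": {
  "steps": [
    [0,0,0,0,0,0,0],
    [0,0,0,0,0,0,0],
    [0,0,0,0,0,0,0],
    [0,0,-3,0,0,0,0],
    [0,0,-4,0,0,0,0],
    [0,0,-4,0,0,0,0],
    [-4,0,-3,0,0,0,0],
    [-4,0,-3,0,0,0,0]
  ]
}}

```text
clock: 50.7
tool_pos: [0.5113, 0.2479, 0.2579]
eef_rot: [1.0, 0.029, -0.0, -0.0]
contact_force: [-0.6, 1.1, 0.5]
opening: 0.501
finger_force: 0.0
```

Emit:
{"api": "step_arm", "payload": {
  "steps": [
    [-4,0,0,0,0,0,0],
    [-2,0,0,0,0,0,0],
    [0,0,0,0,0,0,0],
    [0,0,0,0,0,0,0],
    [0,0,0,0,0,0,0],
    [0,0,0,0,0,0,0]
  ]
}}

```text
clock: 51.45
tool_pos: [0.4532, 0.2443, 0.257]
eef_rot: [1.0, 0.028, 0.0, 0.0]
contact_force: [-0.1, -0.4, -0.5]
opening: 0.499
finger_force: 0.0
```

```bash
python3 - <<'E'
from h import *
print(tray(r.snapshot("top")))
s=snap("wrist","w9"); im=s["pixels"]
# knob bar: dark pixels near its predicted place; axis in world (deg; 3.3 = locked)
c=proj(s,[*fr(.114,.06),.099])[0]; print(c)
g=im.max(2);yy,xx=np.mgrid[:400,:640];m=(g<60)&(np.hypot(xx-c[0],yy-c[1])<55)
w=pix2w(s,np.c_[xx[m],yy[m]].astype(float),.099)[:,:2]
w=w[np.linalg.norm(w-fr(.114,.06),axis=1)<.04];e=np.linalg.svd(w-w.mean(0),full_matrices=False)
print(len(w),w.mean(0),fr(.114,.06),np.degrees(np.arctan2(e[2][0][1],e[2][0][0]))%180,e[1])
st=r.get_state();print(st["contact_force"],st["tool_pos"],st["opening"])
E
```

```text
(array([ 0.48381705, -0.1971142 ]), np.float32(-6.870134), (263.98687744140625, 161.89862060546875))
[323.48495445  33.76345836]
1401 [0.58818069 0.25089584] [0.59255713 0.25056281] 1.5171874365136375 [0.48126208 0.26366019]
[-0.27412662  0.18497018 -0.13746191] [0.45289335 0.24426535 0.25707278] 0.4998183849555113
```

```bash
python3 - <<'E'
from h import *
snap("side","s7",(200,130,240,180),3)
a=cv2.imread("pics/s6.png");b=cv2.imread("pics/s7.png")
t=lambda i:cv2.cvtColor(i,cv2.COLOR_BGR2GRAY)
for x,y,w,h in ((310,320,130,100),(350,370,130,100),(390,415,130,100),(440,465,110,75)):
    q=cv2.matchTemplate(t(b),t(a)[y:y+h,x:x+w],cv2.TM_CCOEFF_NORMED);_,v,_,p=cv2.minMaxLoc(q);print(round(v,3),p[0]-x,p[1]-y)
k=cv2.matchTemplate(t(b),t(a)[180:330,80:230],cv2.TM_CCOEFF_NORMED);print(cv2.minMaxLoc(k)[1::2])
E
```

```text
0.991 -3 -6
0.987 -3 -6
0.983 -3 -6
0.977 -4 -7
(0.6352077722549438, (80, 180))
```

The tray was knocked about 7 mm and the blocks moved with it unchanged. Handing in.

```bash
python3 -c "
from plant import r
print(r.finish_job())"
```

```text
the job is handed in; nothing more can be done
None
```

I handed the job in at about 51.5 s with all four blocks upright in the tray, the spacers seated, the keeper home and the knob locked; the tray was knocked about 7 mm late on, carrying the blocks with it, and no verdict came back.

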